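# Seat the heel former in the cobbler's jig

## Robot

A 6-joint arm with a two-finger parallel gripper is mounted at the origin on the work surface. World frame = base frame: x ahead of the robot, y to its left, z up, the work surface at z = 0. Lengths are in m, angles in degrees, forces in N, time in s.
With the tool pointing down it reaches from about 0.25 to 0.775 m from the base axis. Payload 4 kg.
Tool frame: the origin (TCP) lies at the very end of the fingers, on their centre line; the grasp point (between the pads) lies 19 mm behind it (arm.hold_point_z is the distance from the TCP to the grasp point, in m); z points along the fingers, y is the line along which they close (so a half turn about z gives the same grasp; the last joint's range is limited). The gripper opens to 94 mm and grips with 3 to 60 N. Pads are 16 mm wide; open, the fingers measure 119 mm over their backs; the gripper's body (75 mm by 177 mm) begins 78 mm behind the grasp point.
Start: joints at [-71.282, 4.996, 78.535, -0, 96.463, -5.907], TCP at [0.229, -0.5, 0.206] pointing down, gripper open.
Joint ranges: [-177.83, 177.83], [-43.37, 116.18], [15.69, 146.23], [-61.86, 241.86], [9.47, 152.12], [-147.06, 147.06]. Speed limits (degrees/s): [159.86, 159.86, 180, 180, 180, 180].

## Interface

Orientations are given as a 3x3 rotation matrix whose columns are the frame's x, y, z axes.
In Python, from plant import arm gives the robot as it stands.
- The arm moves only by the tool apply_moves, never from a script. Its argument "series" is a list of rows, each an object of numbers: "x", "y", "z": the shift along the world's x, y, z in m; "wx", "wy", "wz": the turn, a rotation vector about the world's x, y, z in degrees; "gripper": the opening, from -1 (shut) to 1 (fully open), so that 0 is half open. In form: [{"x": .., "y": .., "z": .., "wx": .., "wy": .., "wz": .., "gripper": ..}, ...]. A call has exactly 8 rows; each row is the pose to reach, as a shift and turn from the pose commanded when the call began; what a row does not reach only later rows make up. A row lasts 1/10 s, in which the tool goes at most 50 mm and 8.59 degrees, less where a joint would pass 70% of its speed; a pose out of reach is approached as far as the arm can. A call with a gripper value outside its range is refused whole. The fingers move at their own pace and stop on an object; the grip force is fixed at half the most. Time passes only in rows, so rows that repeat a pose let the fingers close, or fill a call up. It gives the time, the measured TCP pose, the force, the opening and the grip force at its end, in the units of the state.
- arm.read_state(): the state, without advancing time (a new reading comes with each control period).
- arm.read_camera(name): name is "scene" or "side" or "wrist"; returns (picture, depth): 400x640x3 uint8, blue, green, red; 400x640 float32, m along the optical axis (not along the pixel's ray), 0 where there is no reading.
- arm.camera_params(name): a dict with "K" (3x3 intrinsics, pixels), "D" ([k1, k2, p1, p2, k3] as OpenCV has them; the pictures are not rectified), "rvec" (rotation vector, rad) and "tvec" (3), from world to camera coordinates, as OpenCV has them. Camera axes: x right, y down, z forward; pixel columns grow to the right and rows downward; lengths in m; the calibration is good to about 2 mm. A picture is of the moment at which its call begins: read the wrist's pose just before it. camera_params takes no time and is no camera call; for the wrist camera it gives the pose at the moment of the call.
- arm.finish_job(): hands the job in; it is judged then, once.
The state is a dict: "time_s": time; "joints": joint angles; "joint_velocities": joint speeds; "effort": joint torques, N m; "tool_pos": TCP position; "tool_rot": TCP orientation; "ft_force": force on the tool from outside, world axes, zero at the start; "moment": the same for the moment, N m; "grip_width": opening from 0.0 (shut) to 1.0 (fully open); "finger_force": force on a finger pad.
Only numpy, scipy, OpenCV 4.12 (cv2) and the standard library are available. Lean on these libraries where they do the work, as an engineer would, in place of code of your own. Each camera call takes 0.05 s, during which the arm holds its last target. There are 200 camera calls.

## Task

In the grey heel jig, draw the steel bolt fully back so that the channel is free. Then slide the round-nosed wooden heel former along the channel, without lifting it off the jig, until it drops into the pocket at the end, and press it down fully home so that its top is flush with the channel's deck. Leave the bolt drawn back and all the other things on the bench where they are.

Things in the scene. Friction and masses are not known exactly. Their poses are not given: they have to be found in the camera images.
- pocket (a point): Centre of the mouth of the jig's pocket, at deck height (50 mm above the table). x runs along the channel from its entry to the pocket, z up, y left of x. The pocket spans x -53 to +53 mm, is as wide as the channel, and its far end is half-round to match the former with 3 mm play all round. From x = 58 mm an end stop rises 21 mm above the deck.
- channel_entry (a point): Middle of the deck's edge at the channel's open end, 265 mm before the pocket's centre, at deck height; axes as pocket. The jig is a fixed grey casting 335 x 122 mm lying across in front of the robot, entry on the robot's right, its place and direction vary. Flat deck 86 mm wide between two steel rails, each 10 mm wide and 10 mm higher than the deck.
- lift_plate (a joint): Steel plate, the pocket's floor, sliding straight down: 0 = up (top 8 mm below the deck), 0.018 m = fully down (26 mm below the deck: former flush). Stiff: about 8 N pushes it down, and it stays where it is left. It starts up, so the former, once dropped in, stands 18 mm proud until pressed.
- bolt (a joint): Round steel sliding bolt (12 mm rod, axis 14 mm above the deck) that crosses half of the channel at 83 mm before the pocket's centre and blocks the former. 0 = fully across, 0.045 m = fully drawn back, clear of the channel. It slides out to the pocket frame's -y (the side of the jig away from the robot), takes about 3 N and stays where it is left.
- bolt_knob (a point): Centre of the bolt's upright round knob: dark post 18 mm in diameter, from 34 to 64 mm above the deck (this point 49 mm above it), on a 12 mm stem. It moves with the bolt; at bolt value 0 it stands 97 mm to the -y side of the channel's middle line. Steel guide blocks stand on the rod on both sides of its travel.
- former_mid (a point): Centre (half-way up) of the heel former: loose light wooden block 100 mm long, 80 wide, 26 thick, about 0.2 kg, flat at the rear (50 mm behind), half-round at the nose (50 mm ahead, radius 40 mm). x points to the nose, z up. It starts flat on the deck in the channel before the bolt, nose towards the pocket. Flush, this point is 13 mm below the deck.
- square_former: Bystander: loose rectangular wooden former 100 x 80 x 26 mm without round nose, on the table beside the jig on the bolt side; origin at the centre of its underside.
- rasp: Bystander: rasp with wooden handle, 215 mm long, 20 mm high, on the table along the robot's side of the jig; origin under its middle.
- hammer: Bystander: hammer lying on the left of the table; origin under it.
- brush: Bystander: brush lying on the right of the table; origin under it.
- jar: Bystander: green glass jar, 76 mm wide, 110 mm high, at the far left; origin at the centre of its underside.
- glue_can: Bystander: can, 84 mm wide, 120 mm high, on the left near the robot; origin at the centre of its underside.
- shoe_last: Bystander: wooden shoe last, 200 mm long, 105 mm high, on the left of the table; origin under its middle.
Not all that is in view belongs to the job. Leave any green or red look-alike of the part that bears former_mid alone.

How it is judged (in metres and radians):
On the way:
1. the bolt is fully drawn back, clear of the channel (value of joint bolt above 0.041 m), for 0.1 s.
At the end, for the whole second after the job is handed in: The bolt is drawn back to at least 41 of its 45 mm; the former lies in the pocket (centre within 8 mm of the pocket's centre), level within 0.04 rad, pressed down until its top is within 2.5 mm of the deck, the lift plate down at least 15.5 mm (value of joint bolt above 0.041 m and z of former_mid in the frame of pocket below -0.0105 m and horizontal distance between former_mid and pocket below 0.008 m and angle between former_mid's own z axis and vertical below 0.04 rad and angle between the x axis of former_mid and the x axis of pocket, either way round below 0.15 rad and value of joint lift_plate above 0.0155 m); the robot touches nothing.
It fails at once if the former is lifted more than 25 mm off the deck (z of former_mid in the frame of pocket above 0.038 m).
It fails at once if another thing on the bench (square former, rasp, hammer, brush, jar, glue can or shoe last) is moved more than 30 mm (distance of any of square_former, rasp, hammer, brush, jar, glue_can, shoe_last from where it was at the start of the episode above 0.03 m).
It also fails if it takes over 56 s, if anything falls off the work surface, if the arm or the gripper's body presses on something with over 40 N, if the wrist force passes 120 N, or if a joint passes its speed limit or range.

## Working session

There is one attempt and no reset: what is moved stays moved. The work goes in short steps, Python scripts to look and compute and a tool call to move; the robot and the scene stay as the last step left them, time stands still between calls to the robot, and variables do not carry over. Pictures are saved under pics/ and viewed, at most 10 in all, crops included, and the job is handed in when it is done.

Besides the shell and the picture viewer there is one more tool, called after ">>>" by a JSON object that holds its "fn" and its "kwargs". apply_moves: Moves the arm, as the interface text tells. Its arguments: {"type":"object","properties":{"series":{"type":"array","items":{"type":"object","properties":{"x":{"type":"number"},"y":{"type":"number"},"z":{"type":"number"},"wx":{"type":"number"},"wy":{"type":"number"},"wz":{"type":"number"},"gripper":{"type":"number"}}}}},"required":["series"]}

```bash
mkdir -p pics
cat > h.py <<'E'
import numpy as np, cv2
from plant import arm
def cam(n):
    p=arm.camera_params(n); im,d=arm.read_camera(n); return im,d,p
def ray(p,uv):
    K,D=np.array(p["K"],float),np.array(p["D"],float)
    R=cv2.Rodrigues(np.array(p["rvec"],float))[0]; t=np.array(p["tvec"],float).ravel()
    n=cv2.undistortPoints(np.array(uv,float).reshape(-1,1,2),K,D).reshape(-1,2)
    return -R.T@t,(np.c_[n,np.ones(len(n))])@R,n,R,t
def onplane(p,uv,z):
    c,r,*_=ray(p,uv); return c+r*((z-c[2])/r[:,2])[:,None]
def bydepth(p,uv,d):
    c,r,*_=ray(p,uv); return c+r*np.array(d).reshape(-1,1)
E
python3 - <<'E'
from h import *
for n in("scene","side"):
    im,d,p=cam(n); cv2.imwrite(f"pics/{n}0.png",im); np.savez(f"{n}0.npz",im=im,d=d)
    c,r,*_=ray(p,[[320,200]]); print(n,c,r,(d>0).mean())
s=arm.read_state(); print(s["time_s"],s["tool_pos"],s["tool_rot"],s["ft_force"],arm.hold_point_z)
E
```

```text
scene [1.15325893 0.77285815 1.45999057] [[-0.3669951  -0.43466238 -0.82291651]] 0.9960703125
side [-0.11519228  0.65526509  0.91181759] [[ 0.51311764 -0.55235452 -0.65720155]] 0.99586328125
0.1 [ 0.22903562 -0.49951146  0.20442886] [[ 9.09022844e-01  4.16745808e-01 -6.32865462e-04]
 [ 4.16746237e-01 -9.09020928e-01  1.87783012e-03]
 [ 2.07289881e-04 -1.97073477e-03 -9.99998037e-01]] [-0.39346623  0.93369151  0.17397882] 0.0188
```

View pics/scene0.png

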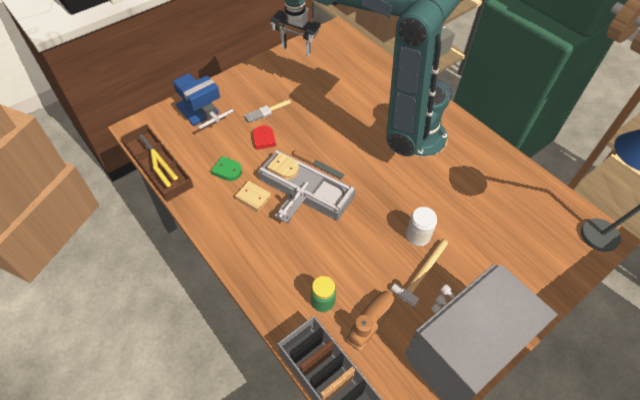

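View pics/side0.png

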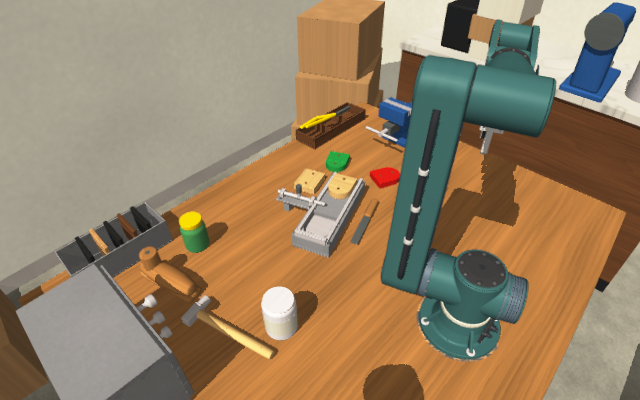

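The scene view shows the jig from (265,155) to (350,210), with the former at (286,166), the square former at (253,195), and the bolt and knob near (300,190). The side view shows the former at (343,186) and the knob at (298,188). Next I'll get coarse coordinates from depth.

Run:
```python
from h import *
for n,pts in(("scene",[[286,166],[253,195],[329,190],[300,190],[318,165]]),("side",[[343,186],[298,188],[310,182],[322,225],[365,220]])):
    z=np.load(n+"0.npz");p=arm.camera_params(n)
    print(n,np.round(bydepth(p,pts,[z["d"][v,u] for u,v in pts]),3))
    im=cv2.resize(z["im"][140:220,250:360] if n=="scene" else z["im"][165:260,270:390],None,fx=6 if n=="side" else 7,fy=6 if n=="side" else 7,interpolation=2)
    cv2.imwrite(f"pics/{n}0c.png",im)
c=arm.camera_params("wrist");print(ray(c,[[320,200]])[:2],c["K"])
```

```text
scene [[ 0.539 -0.149  0.074]
 [ 0.692 -0.139  0.039]
 [ 0.47   0.011  0.044]
 [ 0.563 -0.035  0.073]
 [ 0.409 -0.126  0.003]]
side [[ 0.53  -0.153  0.074]
 [ 0.604 -0.016  0.108]
 [ 0.67  -0.137  0.026]
 [ 0.478  0.008  0.044]
 [ 0.413 -0.13   0.009]]
(array([ 0.30182634, -0.46558169,  0.38443312]), array([[-0.26460183, -0.12529344, -0.95630996]])) [[307.96881325   0.         318.52362702]
 [  0.         307.96881325 195.44948953]
 [  0.           0.           1.        ]]
```

View pics/scene0c.png

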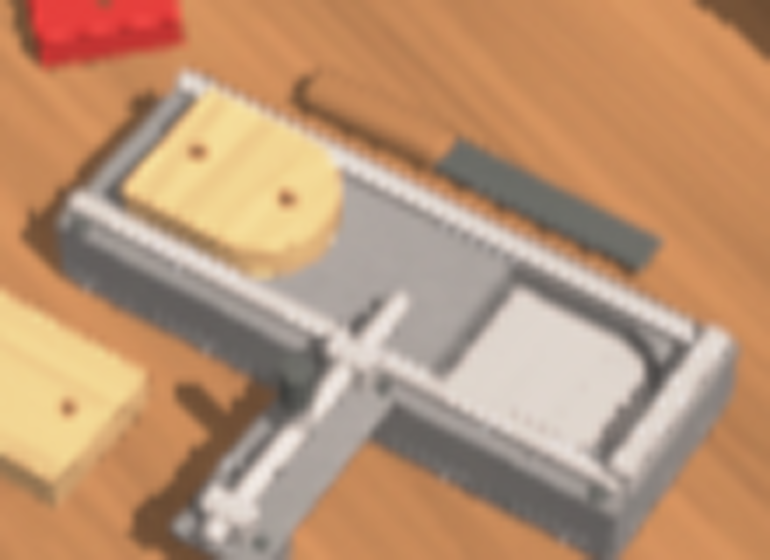

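The crop shows the former with its nose towards the pocket, the bolt across the channel, and the knob at crop (295,375), which is about (292,193) in the scene view. Next I'll move the wrist camera over the jig.

>>> {"fn": "apply_moves", "kwargs": {"series": [{"x": 0.02, "y": 0.03, "z": 0.04}, {"x": 0.05, "y": 0.06, "z": 0.06}, {"x": 0.07, "y": 0.1, "z": 0.06}, {"x": 0.1, "y": 0.14, "z": 0.06}, {"x": 0.13, "y": 0.18, "z": 0.06}, {"x": 0.16, "y": 0.22, "z": 0.06}, {"x": 0.18, "y": 0.26, "z": 0.06}, {"x": 0.2, "y": 0.3, "z": 0.06}]}}

```text
schema error: expected keys x, y, z, wx, wy, wz, gripper
```

>>> {"fn": "apply_moves", "kwargs": {"series": [{"x": 0.02, "y": 0.04}, {"x": 0.04, "y": 0.07}, {"x": 0.07, "y": 0.1}, {"x": 0.09, "y": 0.13}, {"x": 0.105, "y": 0.145}, {"x": 0.105, "y": 0.145}, {"x": 0.105, "y": 0.145}, {"x": 0.105, "y": 0.145}]}}

```text
schema error: expected keys x, y, z, wx, wy, wz, gripper
```

Run:
```python
from h import *
im,d,p=cam("wrist"); cv2.imwrite("pics/w1.png",im); np.savez("w1.npz",im=im,d=d,p=p)
print(arm.read_state()["time_s"],arm.read_state()["tool_pos"])
```

```text
0.15 [ 0.22903135 -0.49958114  0.20457691]
```

View pics/w1.png

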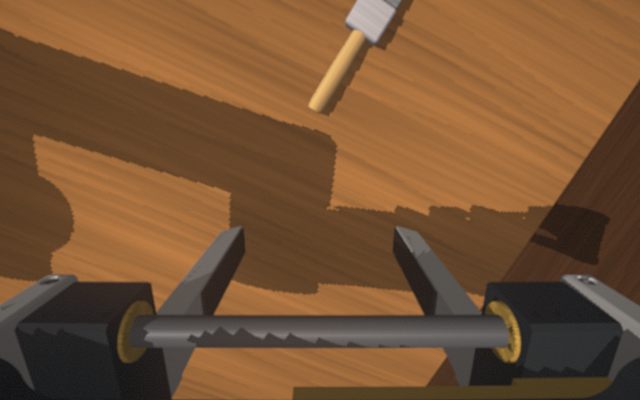

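The wrist view shows only the brush, at (360,40), with the gripper filling the lower half. The moves were refused because every key is required, so I'll resend them.

>>> {"fn": "apply_moves", "kwargs": {"series": [{"x": 0.02, "y": 0.03, "z": 0.04, "wx": 0, "wy": 0, "wz": 0, "gripper": 1}, {"x": 0.04, "y": 0.07, "z": 0.06, "wx": 0, "wy": 0, "wz": 0, "gripper": 1}, {"x": 0.06, "y": 0.11, "z": 0.07, "wx": 0, "wy": 0, "wz": 0, "gripper": 1}, {"x": 0.08, "y": 0.15, "z": 0.08, "wx": 0, "wy": 0, "wz": 0, "gripper": 1}, {"x": 0.1, "y": 0.19, "z": 0.08, "wx": 0, "wy": 0, "wz": 0, "gripper": 1}, {"x": 0.12, "y": 0.23, "z": 0.08, "wx": 0, "wy": 0, "wz": 0, "gripper": 1}, {"x": 0.14, "y": 0.27, "z": 0.08, "wx": 0, "wy": 0, "wz": 0, "gripper": 1}, {"x": 0.16, "y": 0.31, "z": 0.08, "wx": 0, "wy": 0, "wz": 0, "gripper": 1}]}}

```text
time_s: 0.95
tool_pos: [0.3895, -0.1882, 0.2853]
tool_rot: [[0.909, 0.416, 0.0], [0.416, -0.909, -0.0], [0.0, 0.0, -1.0]]
ft_force: [1.9, -0.7, 0.1]
grip_width: 0.997
finger_force: 0.0
```

>>> {"fn": "apply_moves", "kwargs": {"series": [{"x": 0.02, "y": 0.03, "z": 0, "wx": 0, "wy": 0, "wz": 0, "gripper": 1}, {"x": 0.04, "y": 0.06, "z": 0, "wx": 0, "wy": 0, "wz": 0, "gripper": 1}, {"x": 0.06, "y": 0.09, "z": 0, "wx": 0, "wy": 0, "wz": 0, "gripper": 1}, {"x": 0.07, "y": 0.1, "z": 0, "wx": 0, "wy": 0, "wz": 0, "gripper": 1}, {"x": 0.07, "y": 0.1, "z": 0, "wx": 0, "wy": 0, "wz": 0, "gripper": 1}, {"x": 0.07, "y": 0.1, "z": 0, "wx": 0, "wy": 0, "wz": 0, "gripper": 1}, {"x": 0.07, "y": 0.1, "z": 0, "wx": 0, "wy": 0, "wz": 0, "gripper": 1}, {"x": 0.07, "y": 0.1, "z": 0, "wx": 0, "wy": 0, "wz": 0, "gripper": 1}]}}

```text
time_s: 1.75
tool_pos: [0.4587, -0.0912, 0.2857]
tool_rot: [[0.91, 0.415, 0.0], [0.415, -0.91, -0.0], [-0.0, 0.0, -1.0]]
ft_force: [0.1, 0.0, -0.8]
grip_width: 1.0
finger_force: 0.0
```

Run:
```python
from h import *
im,d,p=cam("wrist"); cv2.imwrite("pics/w2.png",im); np.savez("w2.npz",im=im,d=d,p=p)
print(arm.read_state()["time_s"],arm.read_state()["tool_pos"],arm.read_state()["joints"])
```

```text
1.8 [ 0.45872257 -0.09102707  0.28563878] [-1.81619801e+01 -5.67034500e+00  8.01317415e+01 -1.80007930e-02
  1.05522788e+02  4.73252835e+01]
```

View pics/w2.png

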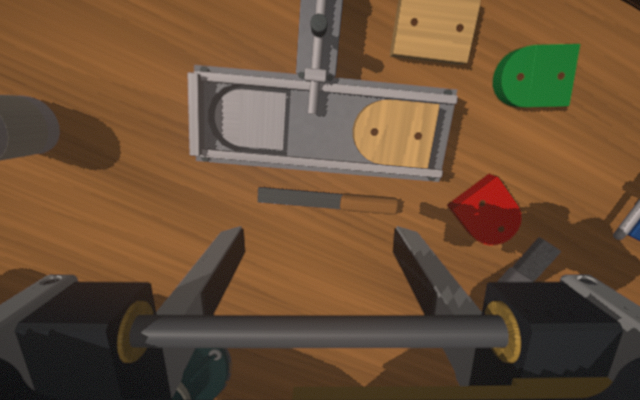

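The wrist view shows the whole jig. The pocket plate is at (250,118), the bolt rod tip at (315,110), the knob top at (319,22), the former at (398,132), the deck's entry edge at about (440,140), and the rasp at (330,200). Now I'll measure them.

```bash
cat > meas.py <<'E'
from h import *
z=np.load("w2.npz",allow_pickle=True); im,d,p=z["im"],z["d"],z["p"].item()
v,u=np.mgrid[0:400,0:640]; uv=np.c_[u.ravel(),v.ravel()]
P=bydepth(p,uv,d.ravel()).reshape(400,640,3); Z=P[...,2]
roi=np.zeros((400,640),bool); roi[0:185,180:465]=1
rail=roi&(abs(Z-.060)<.003)&(v>60)
hsv=cv2.cvtColor(im,cv2.COLOR_BGR2HSV)
# former
fm=roi&(hsv[...,1]>60)&(abs(Z-.076)<.004)&(v>85)
F=onplane(p,uv[fm.ravel()],.076)[:,:2]
(c,s,a)=cv2.minAreaRect((F*1000).astype(np.float32)); print("former",fm.sum(),np.median(Z[fm]),np.round(c,1),np.round(s,1),a)
# rails: minAreaRect of plan
R=onplane(p,uv[rail.ravel()],.060)[:,:2]
(c,s,a)=cv2.minAreaRect((R*1000).astype(np.float32)); print("rails",rail.sum(),np.median(Z[rail]),np.round(c,1),np.round(s,1),a)
for box in [(0,185)]: pass
ang=np.deg2rad(a); ang=ang if s[0]>s[1] else ang+np.pi/2
ex=np.array([np.cos(ang),np.sin(ang)]); ex*=np.sign(ex[1]); ey=np.array([-ex[1],ex[0]])
print("ex",ex,np.degrees(np.arctan2(ex[1],ex[0])))
L=(R-np.array(c)/1000)@np.c_[ex,ey]
for sg in(-1,1):
    m=(L[:,1]*sg>.035)&(abs(L[:,0])<.15); print("rail side",sg,np.polyfit(L[m,0],L[m,1],1),np.percentile(L[m,1],[2,98]),np.percentile(L[:,0],[0.5,99.5]))
k=(v<60)&(abs(u-319)<25)&(Z>.104)&(Z<.125)
print("knob",k.sum(),np.median(Z[k]),onplane(p,uv[k.ravel()],.114).mean(0), np.ptp(onplane(p,uv[k.ravel()],.114)@np.r_[ex,0]))
pl=roi&(abs(Z-.042)<.003)&(u<300); Q=onplane(p,uv[pl.ravel()],.042)[:,:2]
print("plate",pl.sum(),cv2.minAreaRect((Q*1000).astype(np.float32)))
for q in [(198,67),(456,92),(441,178),(191,155)]: print(q,np.round(P[q[1],q[0]],4),np.round(onplane(p,[q],.06),4))
E
python3 meas.py
```

```text
former 4766 0.07670913353463713 [506.9 -59.5] [ 80.1 305.1] 19.49616813659668
rails 4158 0.06064896533540598 [516.  -71.4] [115.8 329.3] 19.44626235961914
ex [-0.33292261  0.94295415] 109.44626235961914
rail side -1 [ 0.00044003 -0.04331973] [-0.04819155 -0.03841445] [-0.16248538  0.15807056]
rail side 1 [0.00052625 0.05265738] [0.04764863 0.05769484] [-0.16248538  0.15807056]
knob 289 0.114445331827633 [ 0.60591843 -0.02329589  0.114     ] 0.01770962127166198
plate 3793 ((477.9068603515625, 21.18246078491211), (87.01607513427734, 105.43866729736328), 19.695465087890625)
(198, 67) [0.512  0.1005 0.0497] [[0.5125 0.0966 0.06  ]]
(456, 92) [ 6.321e-01 -2.295e-01 -4.000e-04] [[ 0.619  -0.2071  0.06  ]]
(441, 178) [ 0.5133 -0.2744  0.001 ] [[ 0.5156 -0.2468  0.06  ]]
(191, 155) [0.3867 0.0892 0.0007] [[0.4052 0.0705 0.06  ]]
```

>>> {"fn": "apply_moves", "kwargs": {"series": [{"x": 0.04, "y": 0.02, "z": 0, "wx": 0, "wy": 0, "wz": -2, "gripper": 0.3}, {"x": 0.08, "y": 0.04, "z": 0, "wx": 0, "wy": 0, "wz": -5, "gripper": 0.3}, {"x": 0.12, "y": 0.06, "z": -0.01, "wx": 0, "wy": 0, "wz": -5, "gripper": 0.3}, {"x": 0.143, "y": 0.069, "z": -0.04, "wx": 0, "wy": 0, "wz": -5, "gripper": 0.3}, {"x": 0.143, "y": 0.069, "z": -0.08, "wx": 0, "wy": 0, "wz": -5, "gripper": 0.3}, {"x": 0.143, "y": 0.069, "z": -0.12, "wx": 0, "wy": 0, "wz": -5, "gripper": 0.3}, {"x": 0.143, "y": 0.069, "z": -0.14, "wx": 0, "wy": 0, "wz": -5, "gripper": 0.3}, {"x": 0.143, "y": 0.069, "z": -0.14, "wx": 0, "wy": 0, "wz": -5, "gripper": 0.3}]}}

```text
time_s: 2.6
tool_pos: [0.5994, -0.0214, 0.1407]
tool_rot: [[0.942, 0.335, -0.009], [0.335, -0.942, 0.001], [-0.008, -0.004, -1.0]]
ft_force: [-0.2, -0.7, 0.4]
grip_width: 0.652
finger_force: 0.0
```

```bash
cat >> meas.py <<'E'
print('--')
ks=(v<60)&(abs(u-319)<25)&(Z>.1115)&(Z<.125)
print("knob top",ks.sum(),onplane(p,uv[ks.ravel()],.114).mean(0))
O=np.array([.4775,.0237]); G=(P[...,:2]-O)@np.c_[ex,ey]
for y0 in range(-170,-40,5):
    m=(abs(G[...,0]+.083)<.03)&(abs(G[...,1]-y0/1000)<.0025)&(Z<.2)
    if m.any(): print(y0,round(Z[m].max(),3),round(G[m][Z[m].argmax(),0],3),m.sum())
E
python3 meas.py | sed -n '/--/,$p'
```

```text
--
knob top 263 [ 0.6065498  -0.02295868  0.114     ]
-160 -0.001 -0.058 2
-155 0.002 -0.057 15
-150 0.002 -0.057 13
-145 0.055 -0.094 103
-140 0.071 -0.088 204
-135 0.072 -0.087 213
-130 0.072 -0.089 208
-125 0.073 -0.087 152
-120 0.055 -0.108 126
-115 0.116 -0.085 148
-110 0.116 -0.083 214
-105 0.116 -0.085 252
-100 0.116 -0.085 331
-95 0.114 -0.086 201
-90 0.072 -0.086 189
-85 0.073 -0.089 197
-80 0.071 -0.088 187
-75 0.071 -0.086 184
-70 0.072 -0.087 171
-65 0.075 -0.087 173
-60 0.075 -0.093 194
-55 0.076 -0.078 203
-50 0.071 -0.09 205
-45 0.072 -0.087 219
```

>>> {"fn": "apply_moves", "kwargs": {"series": [{"x": 0.004, "y": 0, "z": -0.03, "wx": 0, "wy": 0, "wz": 0, "gripper": 0.3}, {"x": 0.004, "y": 0, "z": -0.05, "wx": 0, "wy": 0, "wz": 0, "gripper": 0.3}, {"x": 0.004, "y": 0, "z": -0.062, "wx": 0, "wy": 0, "wz": 0, "gripper": 0.3}, {"x": 0.004, "y": 0, "z": -0.062, "wx": 0, "wy": 0, "wz": 0, "gripper": -0.6}, {"x": 0.004, "y": 0, "z": -0.062, "wx": 0, "wy": 0, "wz": 0, "gripper": -0.8}, {"x": 0.004, "y": 0, "z": -0.062, "wx": 0, "wy": 0, "wz": 0, "gripper": -0.8}, {"x": 0.004, "y": 0, "z": -0.062, "wx": 0, "wy": 0, "wz": 0, "gripper": -0.8}, {"x": 0.004, "y": 0, "z": -0.062, "wx": 0, "wy": 0, "wz": 0, "gripper": -0.8}]}}

```text
time_s: 3.4
tool_pos: [0.6067, -0.021, 0.0846]
tool_rot: [[0.942, 0.336, 0.002], [0.336, -0.942, -0.0], [0.002, 0.001, -1.0]]
ft_force: [-0.1, 0.5, 0.5]
grip_width: 0.26
finger_force: 0.0
```

Still closing; I'll finish the grip, then begin the pull.

>>> {"fn": "apply_moves", "kwargs": {"series": [{"x": 0, "y": 0, "z": 0, "wx": 0, "wy": 0, "wz": 0, "gripper": -1}, {"x": 0, "y": 0, "z": 0, "wx": 0, "wy": 0, "wz": 0, "gripper": -1}, {"x": 0, "y": 0, "z": 0, "wx": 0, "wy": 0, "wz": 0, "gripper": -1}, {"x": 0, "y": 0, "z": 0, "wx": 0, "wy": 0, "wz": 0, "gripper": -1}, {"x": 0.005, "y": 0.002, "z": 0, "wx": 0, "wy": 0, "wz": 0, "gripper": -1}, {"x": 0.01, "y": 0.003, "z": 0, "wx": 0, "wy": 0, "wz": 0, "gripper": -1}, {"x": 0.014, "y": 0.005, "z": 0, "wx": 0, "wy": 0, "wz": 0, "gripper": -1}, {"x": 0.018, "y": 0.006, "z": 0, "wx": 0, "wy": 0, "wz": 0, "gripper": -1}]}}

```text
time_s: 4.2
tool_pos: [0.6247, -0.0171, 0.0844]
tool_rot: [[0.942, 0.335, 0.001], [0.335, -0.942, -0.004], [-0.0, 0.004, -1.0]]
ft_force: [-0.9, -5.1, 2.7]
grip_width: 0.187
finger_force: 30.0
```

>>> {"fn": "apply_moves", "kwargs": {"series": [{"x": 0.005, "y": 0.001, "z": 0, "wx": 0, "wy": 0, "wz": 0, "gripper": -1}, {"x": 0.009, "y": 0.002, "z": 0, "wx": 0, "wy": 0, "wz": 0, "gripper": -1}, {"x": 0.012, "y": 0.003, "z": 0, "wx": 0, "wy": 0, "wz": 0, "gripper": -1}, {"x": 0.015, "y": 0.004, "z": 0, "wx": 0, "wy": 0, "wz": 0, "gripper": -1}, {"x": 0.018, "y": 0.005, "z": 0, "wx": 0, "wy": 0, "wz": 0, "gripper": -1}, {"x": 0.02, "y": 0.006, "z": 0, "wx": 0, "wy": 0, "wz": 0, "gripper": -1}, {"x": 0.022, "y": 0.007, "z": 0, "wx": 0, "wy": 0, "wz": 0, "gripper": -1}, {"x": 0.022, "y": 0.007, "z": 0, "wx": 0, "wy": 0, "wz": 0, "gripper": -1}]}}

```text
time_s: 5.0
tool_pos: [0.6407, -0.0114, 0.0843]
tool_rot: [[0.942, 0.334, -0.013], [0.334, -0.942, -0.006], [-0.014, 0.002, -1.0]]
ft_force: [-17.2, -10.7, 12.9]
grip_width: 0.183
finger_force: 30.0
```

The bolt hit its stop: the knob is at y = -142 mm, so it is fully drawn. I'll release it and rise, and measure the former's rear better.

>>> {"fn": "apply_moves", "kwargs": {"series": [{"x": -0.006, "y": -0.002, "z": 0, "wx": 0, "wy": 0, "wz": 0, "gripper": -0.2}, {"x": -0.006, "y": -0.002, "z": 0, "wx": 0, "wy": 0, "wz": 0, "gripper": 0}, {"x": -0.006, "y": -0.002, "z": 0, "wx": 0, "wy": 0, "wz": 0, "gripper": 0}, {"x": -0.006, "y": -0.002, "z": 0.02, "wx": 0, "wy": 0, "wz": 0, "gripper": 0}, {"x": -0.006, "y": -0.002, "z": 0.06, "wx": 0, "wy": 0, "wz": 0, "gripper": 0}, {"x": -0.02, "y": -0.04, "z": 0.08, "wx": 0, "wy": 0, "wz": 0, "gripper": -1}, {"x": -0.04, "y": -0.08, "z": 0.08, "wx": 0, "wy": 0, "wz": 0, "gripper": -1}, {"x": -0.06, "y": -0.12, "z": 0.08, "wx": 0, "wy": 0, "wz": 0, "gripper": -1}]}}

```text
time_s: 5.8
tool_pos: [0.5869, -0.1279, 0.1644]
tool_rot: [[0.941, 0.338, 0.003], [0.338, -0.941, 0.0], [0.003, 0.001, -1.0]]
ft_force: [-0.4, -1.3, 0.7]
grip_width: 0.277
finger_force: 0.0
```

```bash
cat >> meas.py <<'E'
print('==')
f2=roi&(hsv[...,1]>70)&(abs(Z-.076)<.004)&(u>340)&(v>85)
n,lab,st,ce=cv2.connectedComponentsWithStats(f2.astype(np.uint8)); i=1+st[1:,4].argmax()
C=onplane(p,uv[(lab==i).ravel()],.076)[:,:2]; g=(C-O)@np.c_[ex,ey]
print(st[i],np.percentile(g,[1,99],axis=0), cv2.minAreaRect((C*1000).astype(np.float32)))
E
python3 meas.py | sed -n '/==/,$p'
```

```text
==
[ 354  100   86   69 4761] [[-0.23975769 -0.03901856]
 [-0.1437367   0.03870795]] ((541.0784301757812, -156.05010986328125), (80.1360855102539, 100.23743438720703), 19.49616813659668)
```

>>> {"fn": "apply_moves", "kwargs": {"series": [{"x": -0.007, "y": -0.04, "z": 0, "wx": 0, "wy": 0, "wz": 0, "gripper": -1}, {"x": -0.013, "y": -0.08, "z": 0, "wx": 0, "wy": 0, "wz": 0, "gripper": -1}, {"x": -0.018, "y": -0.108, "z": 0, "wx": 0, "wy": 0, "wz": 0, "gripper": -1}, {"x": -0.018, "y": -0.108, "z": -0.02, "wx": 0, "wy": 0, "wz": 0, "gripper": -1}, {"x": -0.018, "y": -0.108, "z": -0.05, "wx": 0, "wy": 0, "wz": 0, "gripper": -1}, {"x": -0.018, "y": -0.108, "z": -0.08, "wx": 0, "wy": 0, "wz": 0, "gripper": -1}, {"x": -0.018, "y": -0.108, "z": -0.106, "wx": 0, "wy": 0, "wz": 0, "gripper": -1}, {"x": -0.018, "y": -0.108, "z": -0.106, "wx": 0, "wy": 0, "wz": 0, "gripper": -1}]}}

```text
time_s: 6.6
tool_pos: [0.5659, -0.2338, 0.0522]
tool_rot: [[0.942, 0.337, -0.008], [0.337, -0.942, 0.005], [-0.005, -0.007, -1.0]]
ft_force: [0.1, -0.2, -0.5]
grip_width: 0.007
finger_force: 0.0
```

>>> {"fn": "apply_moves", "kwargs": {"series": [{"x": 0, "y": 0, "z": 0.003, "wx": 0, "wy": 0, "wz": 0, "gripper": -1}, {"x": 0, "y": 0, "z": 0.003, "wx": 0, "wy": 0, "wz": 0, "gripper": -1}, {"x": 0, "y": 0, "z": 0.003, "wx": 0, "wy": 0, "wz": 0, "gripper": -1}, {"x": -0.003, "y": 0.009, "z": 0.003, "wx": 0, "wy": 0, "wz": 0, "gripper": -1}, {"x": -0.005, "y": 0.015, "z": 0.003, "wx": 0, "wy": 0, "wz": 0, "gripper": -1}, {"x": -0.007, "y": 0.021, "z": 0.003, "wx": 0, "wy": 0, "wz": 0, "gripper": -1}, {"x": -0.009, "y": 0.027, "z": 0.003, "wx": 0, "wy": 0, "wz": 0, "gripper": -1}, {"x": -0.011, "y": 0.032, "z": 0.003, "wx": 0, "wy": 0, "wz": 0, "gripper": -1}]}}

```text
time_s: 7.4
tool_pos: [0.5573, -0.2038, 0.061]
tool_rot: [[0.942, 0.336, 0.001], [0.336, -0.942, -0.001], [0.001, 0.001, -1.0]]
ft_force: [0.7, -1.7, 1.0]
grip_width: 0.004
finger_force: 0.9
```

>>> {"fn": "apply_moves", "kwargs": {"series": [{"x": -0.004, "y": 0.012, "z": 0, "wx": 0, "wy": 0, "wz": 0, "gripper": -1}, {"x": -0.008, "y": 0.024, "z": 0, "wx": 0, "wy": 0, "wz": 0, "gripper": -1}, {"x": -0.012, "y": 0.035, "z": 0, "wx": 0, "wy": 0, "wz": 0, "gripper": -1}, {"x": -0.017, "y": 0.047, "z": 0, "wx": 0, "wy": 0, "wz": 0, "gripper": -1}, {"x": -0.021, "y": 0.059, "z": 0, "wx": 0, "wy": 0, "wz": 0, "gripper": -1}, {"x": -0.025, "y": 0.071, "z": 0, "wx": 0, "wy": 0, "wz": 0, "gripper": -1}, {"x": -0.029, "y": 0.083, "z": 0, "wx": 0, "wy": 0, "wz": 0, "gripper": -1}, {"x": -0.033, "y": 0.094, "z": 0, "wx": 0, "wy": 0, "wz": 0, "gripper": -1}]}}

```text
time_s: 8.2
tool_pos: [0.5238, -0.1088, 0.0605]
tool_rot: [[0.942, 0.336, -0.0], [0.336, -0.942, 0.0], [-0.0, -0.0, -1.0]]
ft_force: [1.4, -1.9, 1.1]
grip_width: 0.003
finger_force: 1.3
```

>>> {"fn": "apply_moves", "kwargs": {"series": [{"x": -0.003, "y": 0.009, "z": 0, "wx": 0, "wy": 0, "wz": 0, "gripper": -1}, {"x": -0.006, "y": 0.018, "z": 0, "wx": 0, "wy": 0, "wz": 0, "gripper": -1}, {"x": -0.01, "y": 0.027, "z": 0, "wx": 0, "wy": 0, "wz": 0, "gripper": -1}, {"x": -0.013, "y": 0.036, "z": 0, "wx": 0, "wy": 0, "wz": 0, "gripper": -1}, {"x": -0.016, "y": 0.045, "z": 0, "wx": 0, "wy": 0, "wz": 0, "gripper": -1}, {"x": -0.018, "y": 0.052, "z": 0, "wx": 0, "wy": 0, "wz": 0, "gripper": -1}, {"x": -0.02, "y": 0.058, "z": 0, "wx": 0, "wy": 0, "wz": 0, "gripper": -1}, {"x": -0.021, "y": 0.061, "z": 0, "wx": 0, "wy": 0, "wz": 0, "gripper": -1}]}}

```text
time_s: 9.0
tool_pos: [0.5025, -0.0481, 0.06]
tool_rot: [[0.942, 0.336, -0.001], [0.336, -0.942, 0.0], [-0.001, -0.001, -1.0]]
ft_force: [-0.3, 0.2, -0.2]
grip_width: 0.008
finger_force: 0.4
```

Run:
```python
from h import *
im,d,p=cam("side"); cv2.imwrite("pics/s2.png",cv2.resize(im[155:265,250:400],None,fx=5,fy=5,interpolation=2))
s=arm.read_state();print(s["tool_pos"],s["ft_force"])
```

```text
[ 0.50255409 -0.04791329  0.0600991 ] [ 0.9048482   0.51062916 -0.53663216]
```

View pics/s2.png

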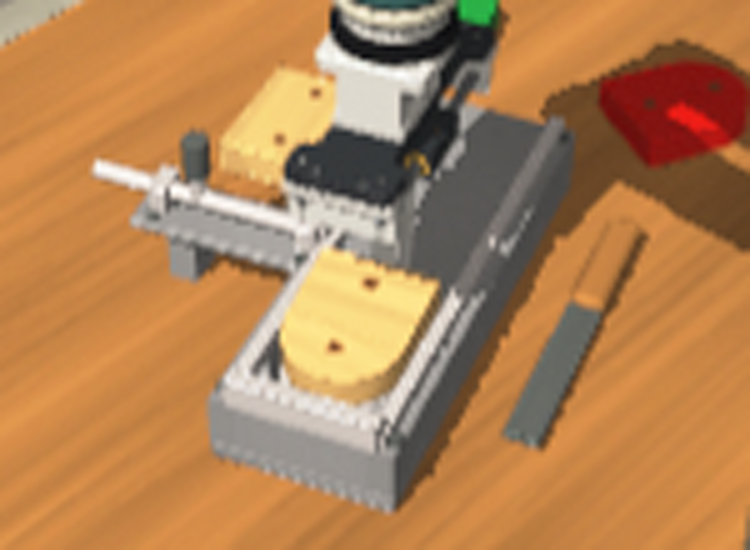

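The side view shows the bolt drawn back, with the knob at crop (196,150). The former is nearly over the pocket at crop (360,320), with its nose short of the end. I'll push about 14 mm more.

>>> {"fn": "apply_moves", "kwargs": {"series": [{"x": -0.001, "y": 0.003, "z": 0, "wx": 0, "wy": 0, "wz": 0, "gripper": -1}, {"x": -0.002, "y": 0.006, "z": 0, "wx": 0, "wy": 0, "wz": 0, "gripper": -1}, {"x": -0.003, "y": 0.008, "z": 0, "wx": 0, "wy": 0, "wz": 0, "gripper": -1}, {"x": -0.003, "y": 0.01, "z": 0, "wx": 0, "wy": 0, "wz": 0, "gripper": -1}, {"x": -0.004, "y": 0.012, "z": 0, "wx": 0, "wy": 0, "wz": 0, "gripper": -1}, {"x": -0.005, "y": 0.013, "z": 0, "wx": 0, "wy": 0, "wz": 0, "gripper": -1}, {"x": -0.005, "y": 0.013, "z": 0, "wx": 0, "wy": 0, "wz": 0, "gripper": -1}, {"x": -0.005, "y": 0.013, "z": 0, "wx": 0, "wy": 0, "wz": 0, "gripper": -1}]}}

```text
time_s: 9.85
tool_pos: [0.4982, -0.0359, 0.0607]
tool_rot: [[0.942, 0.336, 0.0], [0.336, -0.942, 0.0], [0.0, -0.0, -1.0]]
ft_force: [0.6, -0.2, 0.4]
grip_width: 0.004
finger_force: 0.4
```

```bash
cat > top.py <<'E'
from h import *
import sys
ex=np.array([-.3329,.9430]); ey=np.array([-ex[1],ex[0]]); O=np.array([.4775,.0237])
for n in("side","scene"):
    im,d,p=cam(n); v,u=np.mgrid[0:400,0:640]; uv=np.c_[u.ravel(),v.ravel()]
    P=bydepth(p,uv,d.ravel()).reshape(400,640,3); G=(P[...,:2]-O)@np.c_[ex,ey]
    hsv=cv2.cvtColor(im,cv2.COLOR_BGR2HSV)
    m=(hsv[...,1]>70)&(hsv[...,2]>150)&(abs(hsv[...,0].astype(int)-20)<8)&(abs(G[...,0])<.07)&(abs(G[...,1])<.045)&(P[...,2]>.03)
    m=cv2.erode(m.astype(np.uint8),np.ones((3,3)))>0
    if m.sum()<20: print(n,"few",m.sum());continue
    A=np.c_[G[m],np.ones(m.sum())]; k=np.linalg.lstsq(A,P[m][:,2],rcond=None)[0]
    print(n,m.sum(),"medz",np.median(P[m][:,2]),"slope",k,np.percentile(G[m],[1,99],axis=0))
    fl=(abs(G[...,0])<.065)&(abs(abs(G[...,1])-.048)<.003); print("  rail z",np.median(P[fl][:,2]))
s=arm.read_state();print(s["time_s"],s["tool_pos"],s["ft_force"])
E
python3 top.py
```

```text
side 424 medz 0.06677072643367471 slope [-0.00647918 -0.01083993  0.06654954] [[-0.0470633  -0.03547621]
 [ 0.04385498  0.03268807]]
  rail z 0.06034972692791635
scene 438 medz 0.06756003295124924 slope [-0.00338343 -0.02020403  0.0674614 ] [[-0.0470897  -0.04141083]
 [ 0.04420919  0.03287054]]
  rail z 0.3952329828425012
9.95 [ 0.49822361 -0.03588627  0.06065607] [ 1.40375358 -0.10274614  0.79036767]
```

It has dropped in: its top is at 68 mm, it is level, and it stands 18 mm proud as expected. Next I'll press it at the centre.

>>> {"fn": "apply_moves", "kwargs": {"series": [{"x": 0.002, "y": -0.005, "z": 0, "wx": 0, "wy": 0, "wz": 0, "gripper": -1}, {"x": 0.002, "y": -0.005, "z": 0.025, "wx": 0, "wy": 0, "wz": 0, "gripper": -1}, {"x": 0.002, "y": -0.005, "z": 0.04, "wx": 0, "wy": 0, "wz": 0, "gripper": -1}, {"x": -0.01, "y": 0.03, "z": 0.04, "wx": 0, "wy": 0, "wz": 0, "gripper": -1}, {"x": -0.021, "y": 0.059, "z": 0.04, "wx": 0, "wy": 0, "wz": 0, "gripper": -1}, {"x": -0.021, "y": 0.059, "z": 0.03, "wx": 0, "wy": 0, "wz": 0, "gripper": -1}, {"x": -0.021, "y": 0.059, "z": 0.015, "wx": 0, "wy": 0, "wz": 0, "gripper": -1}, {"x": -0.021, "y": 0.059, "z": 0.012, "wx": 0, "wy": 0, "wz": 0, "gripper": -1}]}}

```text
time_s: 10.75
tool_pos: [0.4758, 0.0225, 0.0702]
tool_rot: [[0.942, 0.336, -0.004], [0.336, -0.942, -0.0], [-0.004, -0.001, -1.0]]
ft_force: [-0.5, 0.0, -0.8]
grip_width: 0.007
finger_force: 0.0
```

>>> {"fn": "apply_moves", "kwargs": {"series": [{"x": 0, "y": 0, "z": -0.005, "wx": 0, "wy": 0, "wz": 0, "gripper": -1}, {"x": 0, "y": 0, "z": -0.008, "wx": 0, "wy": 0, "wz": 0, "gripper": -1}, {"x": 0, "y": 0, "z": -0.011, "wx": 0, "wy": 0, "wz": 0, "gripper": -1}, {"x": 0, "y": 0, "z": -0.014, "wx": 0, "wy": 0, "wz": 0, "gripper": -1}, {"x": 0, "y": 0, "z": -0.017, "wx": 0, "wy": 0, "wz": 0, "gripper": -1}, {"x": 0, "y": 0, "z": -0.02, "wx": 0, "wy": 0, "wz": 0, "gripper": -1}, {"x": 0, "y": 0, "z": -0.022, "wx": 0, "wy": 0, "wz": 0, "gripper": -1}, {"x": 0, "y": 0, "z": -0.022, "wx": 0, "wy": 0, "wz": 0, "gripper": -1}]}}

```text
time_s: 11.55
tool_pos: [0.477, 0.0224, 0.0511]
tool_rot: [[0.942, 0.335, -0.001], [0.335, -0.942, -0.001], [-0.001, 0.0, -1.0]]
ft_force: [-3.0, -0.8, 4.2]
grip_width: 0.006
finger_force: 2.1
```

>>> {"fn": "apply_moves", "kwargs": {"series": [{"x": 0, "y": 0, "z": -0.001, "wx": 0, "wy": 0, "wz": 0, "gripper": -1}, {"x": 0, "y": 0, "z": -0.002, "wx": 0, "wy": 0, "wz": 0, "gripper": -1}, {"x": 0, "y": 0, "z": -0.003, "wx": 0, "wy": 0, "wz": 0, "gripper": -1}, {"x": 0, "y": 0, "z": -0.004, "wx": 0, "wy": 0, "wz": 0, "gripper": -1}, {"x": 0, "y": 0, "z": -0.005, "wx": 0, "wy": 0, "wz": 0, "gripper": -1}, {"x": 0, "y": 0, "z": -0.005, "wx": 0, "wy": 0, "wz": 0, "gripper": -1}, {"x": 0, "y": 0, "z": -0.005, "wx": 0, "wy": 0, "wz": 0, "gripper": -1}, {"x": 0, "y": 0, "z": -0.005, "wx": 0, "wy": 0, "wz": 0, "gripper": -1}]}}

```text
time_s: 12.35
tool_pos: [0.4772, 0.0224, 0.05]
tool_rot: [[0.942, 0.336, 0.0], [0.336, -0.942, -0.001], [-0.0, 0.001, -1.0]]
ft_force: [-12.9, 0.4, 23.5]
grip_width: 0.005
finger_force: 11.7
```

It is on the bottom stop: 23.5 N with the tip at 50 mm. I'll lift clear and check.

>>> {"fn": "apply_moves", "kwargs": {"series": [{"x": 0, "y": 0, "z": 0.005, "wx": 0, "wy": 0, "wz": 0, "gripper": -1}, {"x": 0, "y": 0, "z": 0.02, "wx": 0, "wy": 0, "wz": 0, "gripper": -1}, {"x": 0, "y": 0, "z": 0.05, "wx": 0, "wy": 0, "wz": 0, "gripper": -1}, {"x": 0, "y": 0, "z": 0.09, "wx": 0, "wy": 0, "wz": 0, "gripper": -1}, {"x": -0.03, "y": -0.03, "z": 0.13, "wx": 0, "wy": 0, "wz": 0, "gripper": -1}, {"x": -0.05, "y": -0.06, "z": 0.16, "wx": 0, "wy": 0, "wz": 0, "gripper": -1}, {"x": -0.05, "y": -0.09, "z": 0.19, "wx": 0, "wy": 0, "wz": 0, "gripper": -1}, {"x": -0.05, "y": -0.12, "z": 0.22, "wx": 0, "wy": 0, "wz": 0, "gripper": -1}]}}

```text
time_s: 13.15
tool_pos: [0.4272, -0.0984, 0.2675]
tool_rot: [[0.942, 0.336, 0.003], [0.336, -0.942, -0.001], [0.003, 0.002, -1.0]]
ft_force: [0.7, -1.0, 0.1]
grip_width: 0.005
finger_force: 0.0
```

```bash
python3 top.py
python3 - <<'E'
from h import *
im,d,p=cam("side"); cv2.imwrite("pics/s3.png",cv2.resize(im[155:265,250:400],None,fx=5,fy=5,interpolation=2))
E
```

```text
side 339 medz 0.0488541809549351 slope [-0.00243254  0.0008253   0.04877429] [[-0.04950059 -0.0361045 ]
 [ 0.0287311   0.0319792 ]]
  rail z 0.059490968888396334
scene 357 medz 0.0496696164504935 slope [ 0.01319695 -0.02162449  0.04973736] [[-0.04749195 -0.02923959]
 [ 0.03949762  0.03727355]]
  rail z 0.06270659596687356
13.25 [ 0.42934581 -0.10067707  0.27019833] [ 0.76475127  0.00151101 -0.17675784]
```

View pics/s3.png

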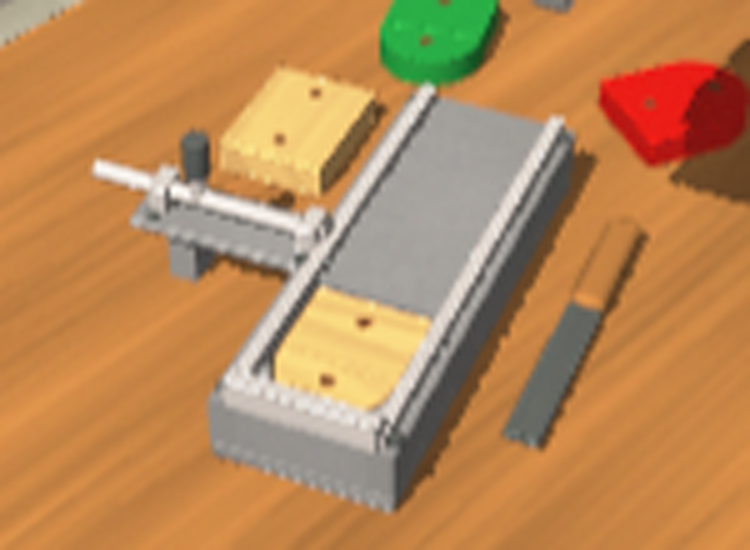

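The side view shows the former flush in the pocket at crop (350,350) and the bolt fully back, with the knob at crop (196,150). The other things nearby have not moved. I'm handing it in.

```bash
python3 -c "
from plant import arm
print(arm.finish_job())"
```

```text
the job is handed in; nothing more can be done
None
```

The job is handed in at about 13 s: the bolt is drawn fully back, and the former lies level in the pocket, its top within about 1 mm of the deck by both fixed cameras; no verdict came back.

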